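Check the housing's ears under the pointer, then hold its cover over the tapped holes

ROBOT

A 7-joint arm with a two-finger parallel gripper is mounted at the origin on a cart in front of the work surface, level with it; the furniture and walls round the work are solid. World frame = base frame: x ahead of the robot, y to its left, z up, the work surface at z = 0. Lengths are in m, angles in rad, forces in N, time in s.
With the tool pointing down it reaches from about 0.425 to 0.925 m from the base axis. Payload 6.8 kg.
Tool frame: the origin (TCP) lies on the front face of the gripper's body, between the roots of the fingers; the fingertips stand 80 mm ahead of it and the grasp point (between the pads) lies 61 mm ahead of it (bot.grip_point_offset is the distance from the TCP to the grasp point, in m); z points along the fingers, y is the line along which they close (so a half turn about z gives the same grasp; the last joint's range is limited). The gripper opens to 88 mm and grips with 3 to 60 N. Pads are 20 mm wide; open, the fingers measure 115 mm over their backs; the gripper's body (75 mm by 178 mm) begins 61 mm behind the grasp point.
Start: joints at [1.02, 0.477, 0.022, 1.555, -0.011, 1.109, -0.083], TCP at [0.289, -0.61, 0.303] pointing down, gripper open.
Joint ranges: [-2.96, 2.96], [-0.34, 2.1], [-1.41, 1.46], [0.24, 2.44], [-1.37, 4.51], [0.17, 1.92], [-2.96, 2.96]. Speed limits (rad/s): [2.39, 2.39, 3.14, 3.14, 3.14, 3.14, 3.14].

INTERFACE

Orientations are given as [roll, pitch, yaw] about the fixed x, y, z axes, in that order (R = Rz(yaw) Ry(pitch) Rx(roll)).
In Python, from workcell import bot, optics gives the robot as it stands (bot), with the cameras (optics).
- The arm moves only by the shell command python3 jog.py FILE [FORCE], which reads ROWS from the file FILE. ROWS is 1 to 10 rows, parted by semicolons, with the numbers parted by commas; each row has 7 numbers: a rotation vector rx, ry, rz in parts of the range, where 1.0 means 2 pi rad, then dx, dy, dz in shares of 0.8 m (1.0 is 0.8 m), then the finger opening in m; each row is the pose to reach, as a shift and turn from the pose commanded when the command began, along the tool's axes at that moment; what a row does not reach only later rows make up. A row lasts 1/12 s, in which the tool goes at most 0.0417 m and 0.125 rad, less where a joint would pass 70% of its speed; a pose out of reach is approached as far as the arm can. The fingers move at their own pace and stop on an object; FORCE is the grip in N (left out, the last holds). Time passes only in rows, so rows that do not move let the fingers close. It prints the time, the measured TCP pose, the force, the opening and the grip force at its end. No shift or turn number may pass 1 either way. Input that does not fit is refused with a message, and nothing moves.
- bot.sense(): the state, without advancing time (a new reading comes with each control period).
- optics.grab_frame(name): name is "scene" or "side" or "wrist"; returns a dict with "image" (480x640x3 uint8, red, green, blue), "fx", "fy", "cx", "cy" (pixels), "origin" and "attitude" of the camera in the world. Camera axes: x right, y down, z forward; pixel columns grow to the right and rows downward; lengths in m; the calibration is good to about 2 mm. A picture is of the moment at which its call begins. There is no depth.
- bot.hand_in(): hands the job in; it is judged then, once.
The state is a dict: "time_s": time; "q": joint angles; "joint_vel": joint speeds; "effort": joint torques, N m; "tool_pos": TCP position; "tool_rot": TCP orientation; "contact_force": force on the tool from outside, world axes, zero at the start; "ft_torque": the same for the moment, N m; "gripper_width": finger opening in m; "gripper_force": force on a finger pad.
Only numpy, scipy, OpenCV 4.12 (cv2) and the standard library are available. Lean on these libraries where they do the work, as an engineer would, in place of code of your own. Each camera call takes 0.05 s, during which the arm holds its last target. There are 200 camera calls.

TASK

On the slide table, move the carriage by its black post so that the hole of the housing's near ear (the ear closer to the robot) stands right under the pointer tip and pause there for about a second, then do the same with the far ear's hole and leave the carriage there. Then pick up the cover plate by its grip bar, turn it so that its hole pattern matches the housing's, and finish still holding it level and motionless about a centimetre above the housing, each of its four holes over its tapped hole, not touching the housing. Leave the dropper bottle and the screwdriver where they are.

Things in the scene. Friction and masses are not known exactly. Their poses are not given: they have to be found in the camera images.
- slide_table: fixed x-y slide table: grey base 230 x 290 mm, carriage on crossed slides, pointer post 108 mm high on the +y side. Origin on the desk top below the housing's origin at mid-travel; x along the lower slide (about away from the robot), y along the upper (about left). Carriage travels +-45 mm in x, +-30 mm in y, never turns, needs 2 to 3 N per slide, stays where left. Pointer arm 95 mm above the desk
- pointer_tip (a point): lower tip of the fixed needle pointer of the slide table, 54 mm above the desk, 4 mm above the top of the housing's ears
- post_top (a point): top centre of the upright black post by which the carriage is moved: 16 mm diameter, 48 mm tall (92 to 44 mm above the desk; its lowest 6 mm flare to 24 mm), on the -y side of the carriage, its axis 90 mm from the housing's middle and 47 mm from the housing's side wall
- housing: open aluminium box with two small motors inside, 110 (x) x 86 (y) x 28 mm, fixed on the carriage; origin at the centre of its underside, 44 mm above the desk; rim and tops of its four screw bosses 72 mm above the desk; axes parallel to the slide table's. Two flat ears 6 mm thick on its +y side, each with an 8 mm hole (dark disc): the near ear short, the far one longer
- ear_near (a point): middle of the hole of the ear nearer the robot, on the ear's top, 50 mm above the desk; x, y = -32, +56 mm from the housing's origin
- ear_far (a point): middle of the hole of the ear farther from the robot, on the ear's top, 50 mm above the desk; x, y = +32, +78 mm from the housing's origin
- cover: loose aluminium plate 110 (x) x 86 (y) x 4 mm, 0.2 kg, flat on the desk; origin at the centre of its underside, z up. On its middle a black grip bar 52 mm long (x), 14 wide (y), from 7 to 34 mm above the underside, on a low foot 60 x 20. Four 12 mm holes: the -x pair 62 mm apart, the +x pair 32 mm apart, as on the housing; fits one way only, cover x along housing x
- tapped_0 (a point): mouth of a tapped hole (5 mm dark disc) on a screw boss of the housing, near end, +y side: x, y = -43, +31 mm from the housing's origin, 72 mm above the desk
- tapped_1 (a point): mouth of a tapped hole (5 mm dark disc) on a screw boss of the housing, near end, -y side: x, y = -43, -31 mm from the housing's origin, 72 mm above the desk
- tapped_2 (a point): mouth of a tapped hole (5 mm dark disc) on a screw boss of the housing, far end, +y side: x, y = +43, +16 mm from the housing's origin, 72 mm above the desk
- tapped_3 (a point): mouth of a tapped hole (5 mm dark disc) on a screw boss of the housing, far end, -y side: x, y = +43, -16 mm from the housing's origin, 72 mm above the desk
- cover_hole_0 (a point): middle of a hole of the cover, on the plate's underside, at x, y = -43, +31 mm in the cover; belongs over tapped_0
- cover_hole_1 (a point): middle of a hole of the cover, on the plate's underside, at x, y = -43, -31 mm in the cover; belongs over tapped_1
- cover_hole_2 (a point): middle of a hole of the cover, on the plate's underside, at x, y = +43, +16 mm in the cover; belongs over tapped_2
- cover_hole_3 (a point): middle of a hole of the cover, on the plate's underside, at x, y = +43, -16 mm in the cover; belongs over tapped_3
- dropper: small white bottle with a green pointed cap, 30 mm across, 78 mm tall, a bystander; origin under its middle
- driver: small screwdriver with a yellow handle, 133 mm long, 16 mm high, lying on the desk, a bystander; origin under its middle

How it is judged:
On the way, in this order (a step that is already met when the one before it is completed fails the run):
1. the near ear's hole stands under the pointer tip (within 4 mm) and the carriage rests there for 0.5 s (horizontal distance between ear_near and pointer_tip below 0.004 m and linear speed of housing below 0.01 m/s), for 0.5 s.
2. then the far ear's hole stands under the pointer tip (within 4 mm) and the carriage rests there for 0.5 s (horizontal distance between ear_far and pointer_tip below 0.004 m and linear speed of housing below 0.01 m/s), for 0.5 s.
At the end, for the whole second after the job is handed in: The gripper holds the cover at rest, level within 0.07 rad, touching nothing of the slide table; each hole is 3 to 20 mm above its own tapped hole and within 3.5 mm of it sideways. The far ear's hole is still within 4 mm of the pointer tip, seen from above (all of step 2 and horizontal distance between cover_hole_0 and tapped_0 below 0.0035 m and horizontal distance between cover_hole_1 and tapped_1 below 0.0035 m and horizontal distance between cover_hole_2 and tapped_2 below 0.0035 m and horizontal distance between cover_hole_3 and tapped_3 below 0.0035 m and z of cover_hole_0 in the frame of tapped_0 between 0.003 and 0.02 m and z of cover_hole_1 in the frame of tapped_1 between 0.003 and 0.02 m and z of cover_hole_2 in the frame of tapped_2 between 0.003 and 0.02 m and z of cover_hole_3 in the frame of tapped_3 between 0.003 and 0.02 m and angle between cover's own z axis and vertical below 0.07 rad and linear speed of cover below 0.02 m/s and contact force between the fingers and cover above 1 N and contact force between cover and slide_table below 0.1 N); the arm keeps its last pose, push and grip.
It fails at once if the dropper bottle is moved by more than 30 mm (distance of dropper from where it was at the start of the episode above 0.03 m).
It fails at once if the screwdriver is moved by more than 30 mm (distance of driver from where it was at the start of the episode above 0.03 m).
It also fails if it takes over 58 s, if anything falls off the work surface, if the arm or the gripper's body presses on something with over 40 N, if the wrist force passes 120 N, or if a joint passes its speed limit or range.

## Working session

There is one attempt and no reset: what is moved stays moved. The work goes in short steps, Python scripts to look and compute and a shell command to move; the robot and the scene stay as the last step left them, time stands still between calls to the robot, and variables do not carry over. Pictures are saved under pics/ and viewed, at most 13 in all, crops included, and the job is handed in when it is done.

```bash
ls; mkdir -p pics; python3 - <<'E'
from workcell import bot, optics
import cv2
for n in ["scene","side"]:
    f=optics.grab_frame(n); cv2.imwrite(f"pics/{n}0.png",f["image"][:,:,::-1])
    print(n,f["fx"],f["cx"],f["cy"],f["origin"],f["attitude"])
s=bot.sense();print(s["tool_pos"],s["tool_rot"],s["time_s"])
E
```

```text
jog.py
pics
workcell.py
scene 571.6711482467229 307.1965607628052 236.81759861746244 [-0.12865979 -0.45817461  0.69795409] [-2.18318182  0.00227947 -1.00828308]
side 439.0624344272921 319.8971218718717 241.24777999661524 [ 0.58626652 -0.70589295  0.6211528 ] [-2.21066249 -0.00360368 -0.02164784]
[ 0.2890136  -0.60953522  0.30180231] [-3.13994243e+00  1.32584063e-04  4.42794376e-01] 0.1
```

View pics/scene0.png

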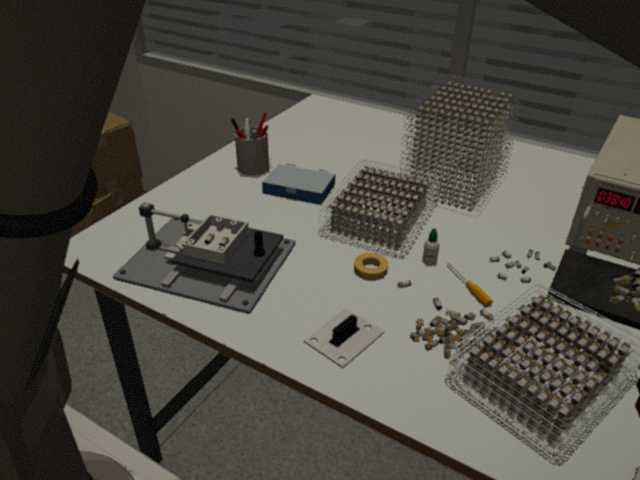

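View pics/side0.png

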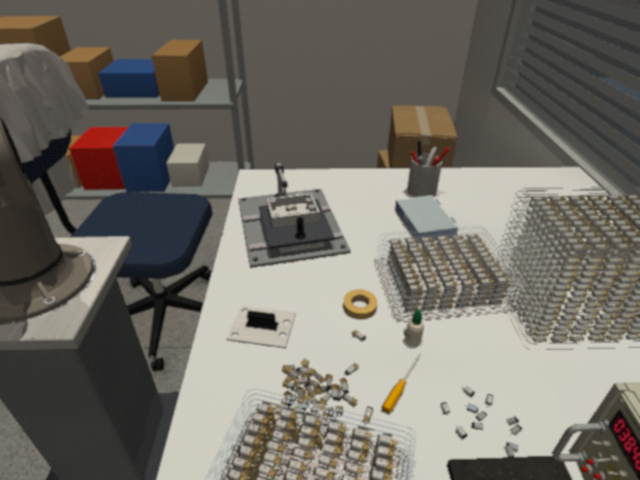

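```bash
cat > h.py <<'E'
import numpy as np, cv2
from scipy.spatial.transform import Rotation as R
from workcell import bot, optics
def ray(f,u,v):
    d=R.from_euler('xyz',f["attitude"]).as_matrix()@[(u-f["cx"])/f["fx"],(v-f["cy"])/f["fy"],1]
    return np.array(f["origin"]),d
def onz(f,u,v,z):
    o,d=ray(f,u,v); return o+d*(z-o[2])/d[2]
def tri(f,p,g,q):
    o1,d1=ray(f,*p); o2,d2=ray(g,*q)
    t=np.linalg.lstsq(np.c_[d1,-d2],o2-o1,rcond=None)[0]
    a=o1+d1*t[0]; b=o2+d2*t[1]; return (a+b)/2,np.linalg.norm(a-b)
def proj(f,P):
    c=R.from_euler('xyz',f["attitude"]).as_matrix().T@(np.array(P)-f["origin"])
    return f["fx"]*c[0]/c[2]+f["cx"],f["fy"]*c[1]/c[2]+f["cy"]
def bright(im): return np.clip(255*(im/255.)**0.6,0,255).astype(np.uint8)
E
python3 - <<'E'
from h import *
a=cv2.imread("pics/scene0.png")[195:310,110:300]; b=cv2.imread("pics/side0.png")[160:265,235:350]
c=cv2.imread("pics/scene0.png")[300:370,300:390]; d=cv2.imread("pics/side0.png")[300:350,222:302]
r=lambda i,k:cv2.resize(bright(i),None,fx=k,fy=k,interpolation=cv2.INTER_CUBIC)
W=np.zeros((600,800,3),np.uint8)
for i,k,x,y in((a,2.3,0,0),(b,3,440,0),(c,3.8,0,320),(d,4.5,400,340)):
    m=r(i,k);W[y:y+m.shape[0],x:x+m.shape[1]]=m[:600-y,:800-x]
cv2.imwrite("pics/crop1.png",W)
E
```

```text
(no output)
```

View pics/crop1.png

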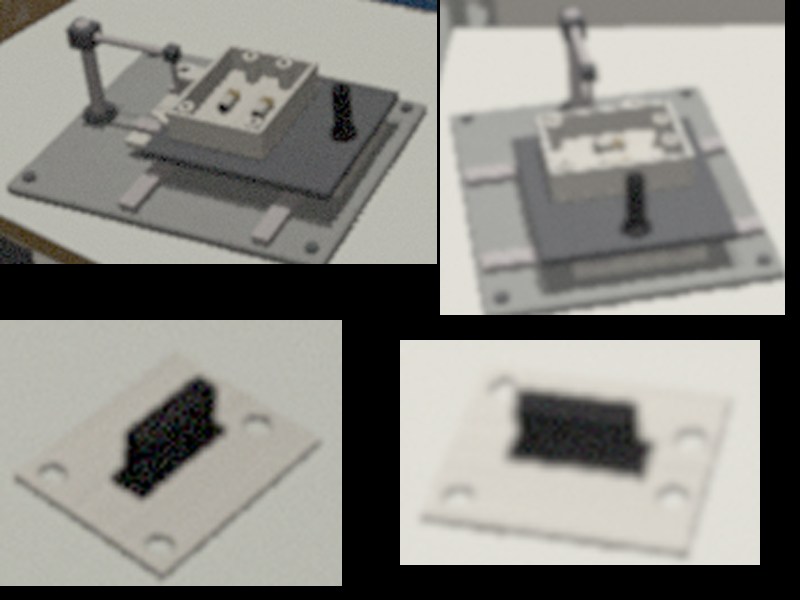

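```bash
python3 - <<'E'
from h import *
np.set_printoptions(precision=4,suppress=True)
f=optics.grab_frame("scene");g=optics.grab_frame("side")
S=lambda x,y:(110+x/2.3,195+y/2.3); D=lambda x,y:(235+(x-440)/3,160+y/3)
print("post",tri(f,S(342,88),g,D(635,178)),onz(f,*S(342,88),.092))
print("pivot head",tri(f,S(173,52),g,D(588,74)), "posthead",tri(f,S(83,33),g,D(571,20)))
for p in((29,177),(312,247),(405,107)):print("bolt s",onz(f,*S(*p),.01))
for p in((501,298),(764,260),(686,94),(468,119)):print("bolt side",onz(g,*D(*p),.01))
for p in((188,106),(254,122),(249,56),(284,63)):print("tapped? s",onz(f,*S(*p),.072))
for p in((52,473),(158,545),(257,424)):print("cov s",onz(f,300+p[0]/3.8,300+(p[1]-320)/3.8,.004))
for p in((502,388),(458,495),(688,437),(672,495)):print("cov side",onz(g,222+(p[0]-400)/4.5,300+(p[1]-340)/4.5,.004))
s=bot.sense();print(R.from_euler('xyz',s["tool_rot"]).as_matrix())
w=optics.grab_frame("wrist");cv2.imwrite("pics/w0.png",w["image"][:,:,::-1]);print(w["fx"],w["origin"]-np.array(s["tool_pos"]),w["attitude"])
E
```

```text
post (array([0.5623, 0.0857, 0.0917]), np.float64(0.00039673505865248494)) [0.5621 0.0857 0.092 ]
pivot head (array([0.5226, 0.2303, 0.0972]), np.float64(0.0022853724466004297)) posthead (array([0.504 , 0.3157, 0.0997]), np.float64(0.0019577090804457245))
bolt s [0.4105 0.3042 0.01  ]
bolt s [0.4664 0.0498 0.01  ]
bolt s [0.6614 0.0934 0.01  ]
bolt side [0.4623 0.0505 0.01  ]
bolt side [0.6588 0.0932 0.01  ]
bolt side [0.6033 0.345  0.01  ]
bolt side [0.4087 0.3041 0.01  ]
tapped? s [0.4969 0.1954 0.072 ]
tapped? s [0.5084 0.1353 0.072 ]
tapped? s [0.5816 0.2008 0.072 ]
tapped? s [0.589  0.1682 0.072 ]
cov s [ 0.4563 -0.1004  0.004 ]
cov s [ 0.4442 -0.1609  0.004 ]
cov s [ 0.5318 -0.163   0.004 ]
cov side [ 0.4556 -0.1     0.004 ]
cov side [ 0.4447 -0.16    0.004 ]
cov side [ 0.5369 -0.1299  0.004 ]
cov side [ 0.5317 -0.1616  0.004 ]
[[ 0.9036  0.4285 -0.0005]
 [ 0.4285 -0.9036  0.0009]
 [-0.0001 -0.0011 -1.    ]]
345.44655600101055 [0.0621 0.0286 0.0825] [ 2.8899  0.0004 -1.1286]
```

The rows are not in the units I measure in: shifts go in shares of 0.8 m and turns go in shares of 2 pi rad. I convert before sending: 0.272 m / 0.8 = 0.34, -0.255 m / 0.8 = -0.3188, -0.67 rad / 6.2832 = -0.1066.

```bash
echo '0,0,-0.1066,0.34,-0.3188,0,0.085;0,0,-0.1066,0.34,-0.3188,0,0.085;0,0,-0.1066,0.34,-0.3188,0,0.085;0,0,-0.1066,0.34,-0.3188,0,0.085;0,0,-0.1066,0.34,-0.3188,0,0.085;0,0,-0.1066,0.34,-0.3188,0,0.085;0,0,-0.1066,0.34,-0.3188,0,0.085;0,0,-0.1066,0.34,-0.3188,0,0.085;0,0,-0.1066,0.34,-0.3188,0,0.085;0,0,-0.1066,0.34,-0.3188,0,0.085' > mv.in && python3 jog.py mv.in 40
cat >> h.py <<'E'
def goto(p,yaw):
    "shift/turn in tool axes from sensed pose to TCP p, tool x axis at yaw, pointing down"
    s=bot.sense(); M=R.from_euler('xyz',s["tool_rot"])
    T=R.from_matrix(np.c_[[np.cos(yaw),np.sin(yaw),0],[np.sin(yaw),-np.cos(yaw),0],[0,0,-1]])
    print("rot",(M.inv()*T).as_rotvec().round(4),"d",M.inv().apply(np.array(p)-s["tool_pos"]).round(4),"t",s["time_s"],"tcp",np.round(s["tool_pos"],4))
E
python3 -c "
from h import *
goto([.562,.0857,.303],1.785)"
```

```text
time_s: 1.08
tool_pos: [0.429, -0.255, 0.3031]
tool_rot: [3.141, -0.003, 1.124]
contact_force: [0.4, -0.8, 0.3]
gripper_width: 0.0851
gripper_force: 0.0
rot [ 0.0016 -0.0028 -0.6611] d [ 0.3648 -0.0273  0.0013] t 1.0833 tcp [ 0.429  -0.255   0.3031]
```

To row units: 0.365 m / 0.8 = 0.4563, -0.027 m / 0.8 = -0.0338, -0.66 rad / 6.2832 = -0.105.

```bash
echo '0,0,-0.105,0.4563,-0.0338,0,0.06;0,0,-0.105,0.4563,-0.0338,0,0.06;0,0,-0.105,0.4563,-0.0338,0,0.06;0,0,-0.105,0.4563,-0.0338,0,0.06;0,0,-0.105,0.4563,-0.0338,0,0.06;0,0,-0.105,0.4563,-0.0338,0,0.06;0,0,-0.105,0.4563,-0.0338,0,0.06;0,0,-0.105,0.4563,-0.0338,0,0.06;0,0,-0.105,0.4563,-0.0338,0,0.06;0,0,-0.105,0.4563,-0.0338,0,0.06' > mv.in && python3 jog.py mv.in
python3 -c "
from h import *
goto([.562,.0857,.303],1.785)
w=optics.grab_frame('wrist');cv2.imwrite('pics/w1.png',bright(w['image'][:,:,::-1]))
print(proj(w,[.562,.0857,.092]),proj(w,[.5226,.2303,.054]),w['origin'],w['attitude'])"
```

```text
time_s: 1.92
tool_pos: [0.564, 0.0842, 0.3031]
tool_rot: [3.139, -0.005, 1.782]
contact_force: [-0.3, 0.5, 0.2]
gripper_width: 0.0598
gripper_force: 0.0
rot [ 0.0027 -0.0046 -0.0031] d [ 0.0019 -0.0017  0.0001] t 1.9167 tcp [0.564  0.0842 0.3031]
(np.float64(315.54758368646685), np.float64(232.13025591432978)) (np.float64(305.85753668188823), np.float64(54.902914459123394)) [0.55041803 0.14966208 0.38590012] [ 2.89351498 -0.00317789  0.21046937]
```

View pics/w1.png

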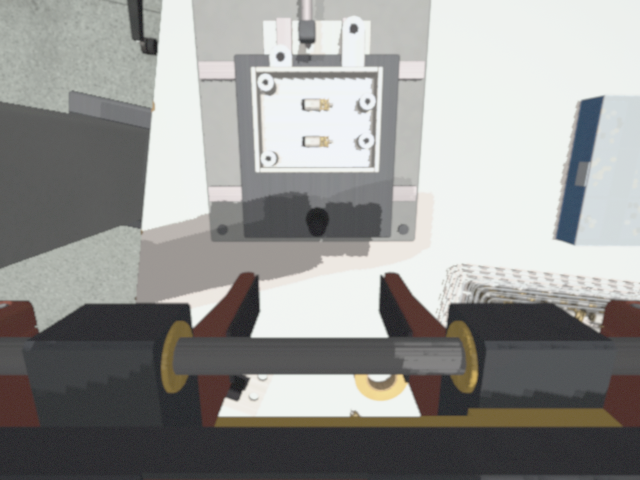

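```bash
python3 - <<'E'
from h import *
w=cv2.imread('pics/w1.png')[0:75,250:390]
cv2.imwrite('pics/w1c.png',cv2.resize(w,None,fx=5.5,fy=5.5,interpolation=cv2.INTER_CUBIC))
E
```

```text
(no output)
```

View pics/w1c.png

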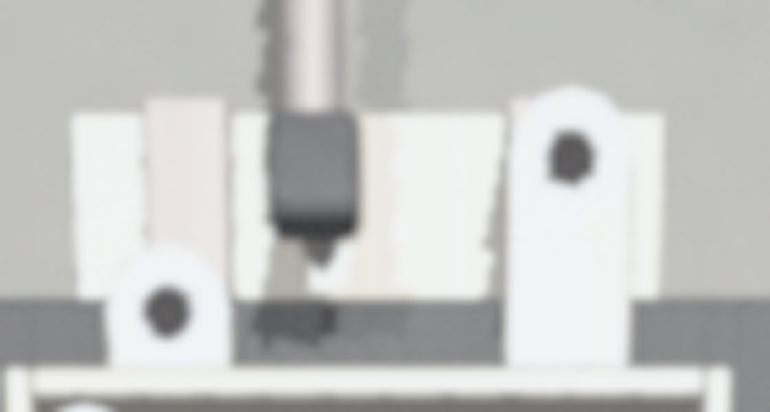

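```bash
python3 - <<'E'
from h import *
np.set_printoptions(precision=4,suppress=True)
s=bot.sense();w=optics.grab_frame('wrist')
c=lambda x,y:(249.6+x/5.5,-.4+y/5.5)
tip=onz(w,*c(321,268),.054);n=onz(w,*c(168,312),.05);f=onz(w,*c(570,157),.05)
print(tip,n,f)
d=f-n;th=np.arctan2(d[1],d[0])-np.arctan2(22,64);print(np.hypot(d[0],d[1]),"yaw",th)
t=[onz(w,*p,.072) for p in((266,83),(268,158),(367,103),(366,141))];print(np.array(t),np.mean(t,0))
m=(t[2]+t[3]-t[0]-t[1])/2;print("yaw",np.arctan2(m[1],m[0]))
print("post",onz(w,317,232,.092))
print("move near",tip-n,"far",tip-f)
goto([.562,.0857,.303],1.785)
E
```

```text
[0.5228 0.2312 0.054 ] [0.4998 0.2209 0.05  ] [0.5577 0.2558 0.05  ]
0.06753173977039241 yaw 0.21037036648208796
[[0.4951 0.1937 0.072 ]
 [0.5072 0.1339 0.072 ]
 [0.5816 0.1959 0.072 ]
 [0.5882 0.1657 0.072 ]] [0.543  0.1723 0.072 ]
yaw 0.20030697373863748
post [0.5622 0.0818 0.092 ]
move near [0.023  0.0103 0.004 ] far [-0.0348 -0.0245  0.004 ]
rot [-0.0005 -0.0004 -0.0094] d [ 0.0083  0.0007 -0.0006] t 2.0167 tcp [0.563  0.0775 0.3024]
```

```bash
echo '0,0,0,0,0,0,0.06;0,0,0,0,0,0,0.06;0,0,0,0,0,0,0.06' > mv.in && python3 jog.py mv.in
python3 -c "
from h import *
w=optics.grab_frame('wrist');im=w['image']
cv2.imwrite('pics/w2.png',bright(im[:,:,::-1]))
m=(im.max(2)<45).astype(np.uint8)
n,l,st,c=cv2.connectedComponentsWithStats(m)
for i in range(1,n):
  if st[i,4]>60 and 150<st[i,1]<280: print(st[i],c[i])
print(proj(w,[.562,.0857,.092]),proj(w,[.562,.0857,.05]))
goto([.562,.0857,.303],1.785)"
```

```text
time_s: 2.27
tool_pos: [0.5627, 0.0744, 0.3026]
tool_rot: [-3.141, 0.001, 1.77]
contact_force: [0.2, 0.1, -0.5]
gripper_width: 0.0602
gripper_force: 0.0
[ 248  193  135   35 3430] [314.22011662 212.50991254]
[    0   274   640   206 88340] [307.35761829 395.52408875]
(np.float64(319.8831081328649), np.float64(220.43272765036835)) (np.float64(319.7643314592914), np.float64(212.35204921400623))
rot [-0.0002  0.0008 -0.0147] d [ 0.011   0.0014 -0.0003] t 2.3167 tcp [0.5628 0.0747 0.3027]
```

```bash
python3 -c "
from h import *
w=optics.grab_frame('wrist');im=w['image']
for T in (12,20,28):
  m=(im.max(2)<T).astype(np.uint8); m[:185]=0;m[240:]=0;m[:,:290]=0;m[:,345:]=0
  n,l,st,c=cv2.connectedComponentsWithStats(m)
  for i in range(1,n):
    if st[i,4]>40: print(T,st[i],c[i])
print(im[205:245,320].max(1))
for z in (.05,.092): print(onz(w,319,217,z))
"
```

```text
12 [311 202  21  14  83] [318.69879518 206.86746988]
20 [310 201  23  24 359] [321.01114206 211.38997214]
28 [309 198  25  27 470] [320.88510638 210.49361702]
[ 13   9  15  18  30  40  41  37  24  17  16  13  12  15  14  13  11  15
  13  17  29  37  49  61  66  66  71  92 113 141 172 185 185 186 195 178
 140 118 115 115]
[0.56225268 0.08133697 0.05      ]
[0.56072891 0.08879039 0.092     ]
```

To row units: 0.165 m / 0.8 = 0.2063, 0.002 m / 0.8 = 0.0025, -0.015 rad / 6.2832 = -0.0024.

```bash
echo '0,0,-0.0024,0.015,0.0025,0.05,0.06;0,0,-0.0024,0.015,0.0025,0.1,0.06;0,0,-0.0024,0.015,0.0025,0.1375,0.06;0,0,-0.0024,0.015,0.0025,0.175,0.06;0,0,-0.0024,0.015,0.0025,0.1938,0.06;0,0,-0.0024,0.015,0.0025,0.2063,0.06;0,0,-0.0024,0.015,0.0025,0.2063,0.06;0,0,-0.0024,0.015,0.0025,0.2063,0.06' > mv.in && python3 jog.py mv.in 40
echo '0,0,0,0,0,0,0.0;0,0,0,0,0,0,0.0;0,0,0,0,0,0,0.0;0,0,0,0,0,0,0.0;0,0,0,0,0,0,0.0;0,0,0,0,0,0,0.0' > mv.in && python3 jog.py mv.in 40
python3 -c "
from h import *
goto([.562,.0857,.138],1.785)"
```

```text
time_s: 3.03
tool_pos: [0.5628, 0.0884, 0.1381]
tool_rot: [3.141, 0.0, 1.787]
contact_force: [-0.2, 1.2, 0.1]
gripper_width: 0.0602
gripper_force: 0.0
time_s: 3.53
tool_pos: [0.5626, 0.0885, 0.138]
tool_rot: [3.141, 0.0, 1.788]
contact_force: [0.1, 1.2, -0.9]
gripper_width: 0.0236
gripper_force: 0.0
rot [0.0005 0.0001 0.0027] d [-0.0026 -0.0012 -0.    ] t 3.5333 tcp [0.5626 0.0885 0.138 ]
```

To row units: 0.0245 m / 0.8 = 0.0306, 0.005 m / 0.8 = 0.0063.

```bash
echo '0,0,0,0,0,0,0.0;0,0,0,0,0,0,0.0;0,0,0,0,0,0,0.0;0,0,0,0,0,0,0.0' > mv.in && python3 jog.py mv.in 40
echo '0,0,0,0.0013,0.0063,0,0;0,0,0,0.0025,0.0125,0,0;0,0,0,0.0038,0.02,0,0;0,0,0,0.005,0.0263,0,0;0,0,0,0.0063,0.0306,0,0;0,0,0,0.0063,0.0306,0,0;0,0,0,0.0063,0.0306,0,0' > mv.in && python3 jog.py mv.in
python3 - <<'E'
from h import *
np.set_printoptions(precision=4,suppress=True)
goto([.5626,.0885,.138],1.785)
w=optics.grab_frame('wrist');cv2.imwrite('pics/w3.png',bright(w['image'][:,:,::-1]))
for P in ([.5228,.2312,.054],[.5228,.2312,.095],[.52,.155,.072]): print(proj(w,P))
f=optics.grab_frame('scene')
a=bright(f['image'][200:280,150:250,::-1]);b=bright(optics.grab_frame('side')['image'][160:240,240:340,::-1])
c=bright(w['image'][0:200,220:420,::-1])
W=np.zeros((600,800,3),np.uint8);r=lambda i,s:cv2.resize(i,s,interpolation=cv2.INTER_CUBIC)
W[:320,:400]=r(a,(400,320));W[:320,400:]=r(b,(400,320));W[320:,:280]=r(c,(280,280));cv2.imwrite('pics/c3.png',W)
E
```

```text
time_s: 3.87
tool_pos: [0.5624, 0.0885, 0.1377]
tool_rot: [-3.141, 0.0, 1.788]
contact_force: [0.6, -0.7, 2.4]
gripper_width: 0.0152
gripper_force: 40.0
time_s: 4.45
tool_pos: [0.5863, 0.0992, 0.1378]
tool_rot: [3.139, -0.001, 1.788]
contact_force: [2.1, -1.1, 0.6]
gripper_width: 0.0149
gripper_force: 40.0
rot [ 0.0021 -0.0006  0.003 ] d [-0.0053 -0.0255 -0.0003] t 4.45 tcp [0.5863 0.0992 0.1378]
(np.float64(235.01046200441994), np.float64(-35.308791852507426))
(np.float64(202.8597766679988), np.float64(-108.54281542085707))
(np.float64(189.55986955719507), np.float64(149.89482560536246))
```

View pics/w3.png

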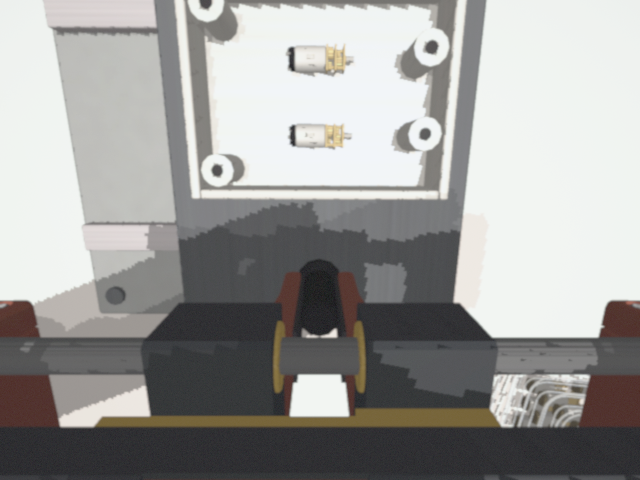

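```bash
python3 - <<'E'
from h import *
np.set_printoptions(precision=4,suppress=True)
w=optics.grab_frame('wrist')
L=np.array([[-43,31],[-43,-31],[43,16],[43,-16]])/1e3
t=np.array([onz(w,*p,.072)[:2] for p in((210,4),(217,170),(431,47),(424,134))])
m=(t[2]+t[3]-t[0]-t[1]);n=t[0]-t[1]+t[2]-t[3]
a=np.arctan2(m[1],m[0]);a2=np.arctan2(-n[0],n[1]);print(t.mean(0),a,a2,np.hypot(*m)/2,np.hypot(*n)/2)
th=.212;M=np.array([[np.cos(th),-np.sin(th)],[np.sin(th),np.cos(th)]])
H=t.mean(0);print("ear near",H+M@[-.032,.056],"far",H+M@[.032,.078])
print("tip - near in table axes",M.T@(np.array([.5228,.2312])-H-M@[-.032,.056]))
E
```

```text
[0.5675 0.1884] 0.2160974814182288 0.19362852120235194 0.08516442983658418 0.04668535073786908
ear near [0.5244 0.2364] far [0.5824 0.2714]
tip - near in table axes [-0.0027 -0.0047]
```

View pics/c3.png

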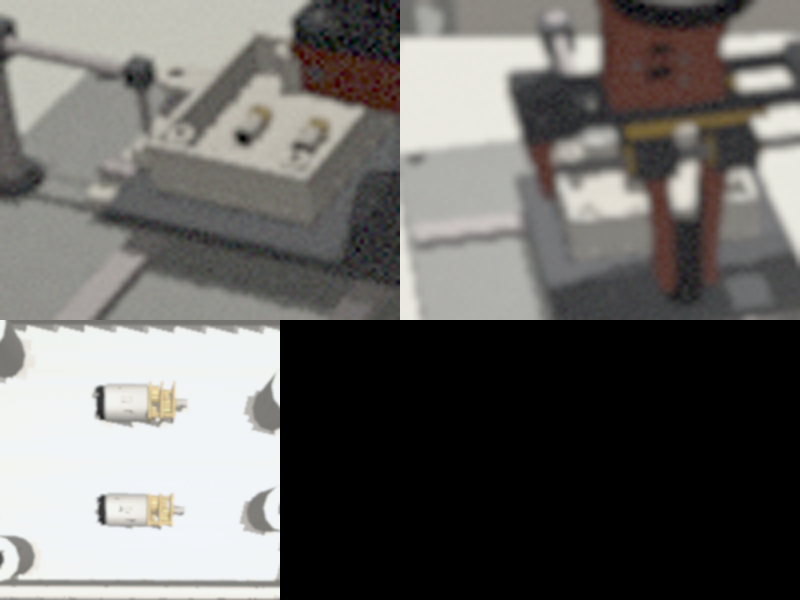

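To row units: -0.15 m / 0.8 = -0.1875, -0.13 m / 0.8 = -0.1625.

```bash
echo '0,0,0,0,0,0,0.06;0,0,0,0,0,0,0.06;0,0,0,0,0,0,0.06;0,0,0,0,0,-0.025,0.06;0,0,0,0,0,-0.0625,0.06;0,0,0,0,0,-0.1125,0.06;0,0,0,0,0,-0.1625,0.06;0,0,0,0,0,-0.1875,0.06;0,0,0,0,0,-0.1875,0.06;0,0,0,0,0,-0.1875,0.06' > mv.in && python3 jog.py mv.in
echo '0,0,0,0.0125,0,0,0.06;0,0,0,0.025,0,0,0.06;0,0,0,0.025,0,0,0.06;0,0,0,0.025,0,0,0.06;0,0,0,0.025,0,0,0.06' > mv.in && python3 jog.py mv.in
python3 - <<'E'
from h import *
w=optics.grab_frame('wrist');im=bright(w['image'][:,:,::-1])
goto([.5626,.0885,.138],1.785)
print(w['origin'],proj(w,[.5228,.2312,.054]))
W=np.zeros((600,800,3),np.uint8)
W[:390,:770]=cv2.resize(im[0:78,240:394],(770,390),interpolation=cv2.INTER_CUBIC)
W[390:600,:400]=cv2.resize(im[70:196,220:460],(400,210));cv2.imwrite('pics/w4.png',W)
E
```

```text
time_s: 5.48
tool_pos: [0.5854, 0.0988, 0.2886]
tool_rot: [3.14, 0.0, 1.788]
contact_force: [-1.1, -0.3, -0.3]
gripper_width: 0.0604
gripper_force: 0.0
time_s: 5.9
tool_pos: [0.5806, 0.1184, 0.2868]
tool_rot: [-3.14, 0.0, 1.789]
contact_force: [-0.6, -0.5, 0.7]
gripper_width: 0.06
gripper_force: 0.0
rot [-0.0011  0.0001  0.003 ] d [-0.0249 -0.0241  0.149 ] t 5.95 tcp [0.5809 0.1181 0.287 ]
[0.56688448 0.18429394 0.3693174 ] (np.float64(280.28743016031103), np.float64(85.81395079252965))
```

View pics/w4.png

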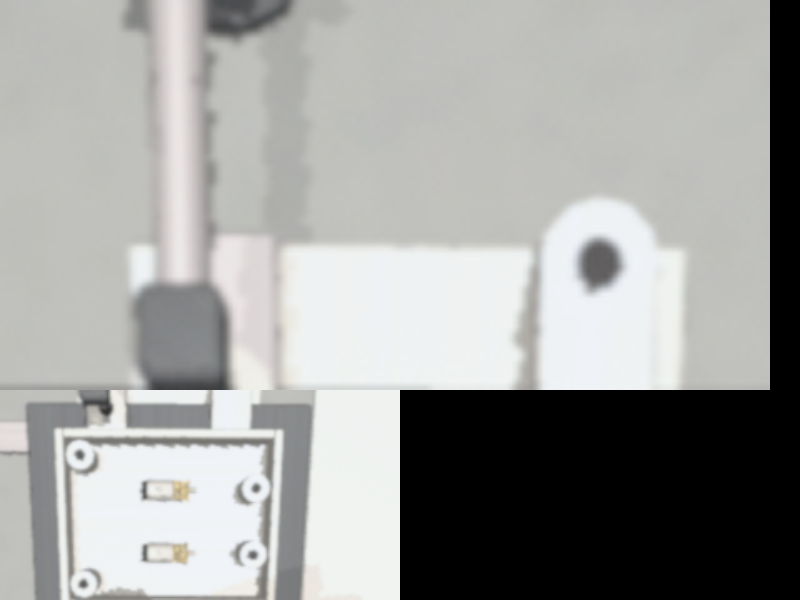

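```bash
python3 - <<'E'
from h import *
w=optics.grab_frame('wrist');g=w['image'].mean(2).astype(int)
print('     '+' '.join(f"{c:3d}" for c in range(264,294)))
for r in range(74,102): print(r,' ',' '.join(f"{v:3d}" for v in g[r,264:294]))
np.save('w4.npy',w['image'])
m=(g<80).astype(np.uint8);n,l,st,c=cv2.connectedComponentsWithStats(m[40:66,345:375]);print(st[1:],c[1:]+[345,40])
E
```

```text
264 265 266 267 268 269 270 271 272 273 274 275 276 277 278 279 280 281 282 283 284 285 286 287 288 289 290 291 292 293
74   156 157 170 151  98  65  62  64  65  65  65  65  66  64  65  65  65  64  61  52  50 102 178 218 225 226 226 226 220 196
75   155 161 186 179 125  67  47  46  47  49  47  48  48  48  47  48  47  48  43  38  39  94 171 216 225 226 226 226 224 203
76   145 150 180 189 148  82  40  31  31  32  31  31  33  32  32  32  32  32  31  28  31  78 151 204 223 226 226 227 224 206
77   108 110 130 141 118  69  35  27  28  28  29  29  29  28  27  26  27  28  24  25  28  58 119 180 217 225 226 227 225 214
78    85  86  89  95  86  62  42  43  56  64  67  66  66  65  54  40  33  31  31  28  27  42  84 147 201 223 226 227 227 219
79    86  86  86  86  83  68  56  71 100 115 119 119 120 117  94  61  47  45  45  35  28  35  65 125 190 221 227 227 227 222
80    90  88  88  87  84  75  66  85 116 134 138 138 139 135 110  66  42  38  38  33  23  24  52 114 185 220 227 227 227 222
81    89  89  87  88  87  81  81  92 118 136 140 140 143 139 115  71  36  26  26  22  19  22  54 122 189 
[... 1870 characters left out ...]
 221 220 221 222 222 222
97   159 158 157 158 159 160 160 160 159 156 154 157 160 161 159 161 162 164 164 163 159 155 157 164 171 173 174 173 174 174
98   100 103 109 110 108 103 101 100  98  94  91  95  99  99  97  99  99 100 101 100  95  93  94 101 107 110 110 110 110 110
99   116 136 149 152 146 134 119  99  81  73  71  72  71  72  71  72  73  73  73  72  71  70  71  73  74  74  76  75  75  75
100   189 210 217 218 216 211 193 159 116  82  72  71  70  71  71  71  71  72  73  72  72  71  71  70  70  70  69  69  71  71
101   225 231 233 233 233 232 228 214 173 122  89  83  83  82  81  81  88 110 121 111  96  87  83  81  78  77  82  91 105 105
[[11  8  7  8 45]] [[358.95555556  51.66666667]]
```

```bash
python3 - <<'E'
from h import *
np.set_printoptions(precision=4,suppress=True)
w=optics.grab_frame('wrist')
far=onz(w,358.9,51.8,.05)[:2]
th=.212;M=np.array([[np.cos(th),-np.sin(th)],[np.sin(th),np.cos(th)]])
near=far-M@[.064,.022]
print("far",far,"near",near,"near px",proj(w,[*near,.05]), "tip px if on near",proj(w,[*near,.054]))
H=far-M@[.032,.078]; print("H",H)
for p in([-.043,.031],[-.043,-.031],[.043,.016],[.043,-.016]): print(proj(w,[*(H+M@p),.072]))
print(proj(w,[.5228,.2312,.054]),"px/mm x",proj(w,[*(near+M@[.01,0]),.054]),proj(w,[*(near+M@[0,.01]),.054]))
print("head top 95mm from near",proj(w,[*near,.095]))
print("blob as hole",onz(w,282.6,81,.05))
E
```

```text
far [0.5821 0.2713] near [0.5242 0.2363] near px (np.float64(282.95178972315324), np.float64(80.03004872371034)) tip px if on near (np.float64(282.4704240074927), np.float64(79.0514145458416))
H [0.5672 0.1883]
(np.float64(267.27277598465895), np.float64(107.94893399108372))
(np.float64(269.69424962905754), np.float64(185.37054382456625))
(np.float64(372.82009801561276), np.float64(127.90676700917346))
(np.float64(371.18420735312003), np.float64(167.8237326462941))
(np.float64(279.7308919641828), np.float64(85.1117185173679)) px/mm x (np.float64(294.36228387385023), np.float64(79.10354278058611)) (np.float64(282.20258942426824), np.float64(66.01721227890408))
head top 95mm from near (np.float64(276.6792958603304), np.float64(67.27783834618714))
blob as hole [0.524  0.2355 0.05  ]
```

To row units: 0.149 m / 0.8 = 0.1863, 0.09 m / 0.8 = 0.1125, 0.003 rad / 6.2832 = 0.0005.

```bash
echo '0,0,0.0005,-0.0125,0,0,0.06;0,0,0.0005,-0.0238,0,0.025,0.06;0,0,0.0005,-0.0238,0,0.0625,0.06;0,0,0.0005,-0.0238,0,0.1125,0.06;0,0,0.0005,-0.0238,0,0.15,0.06;0,0,0.0005,-0.0238,0,0.175,0.06;0,0,0.0005,-0.0238,0,0.1863,0.06;0,0,0.0005,-0.0238,0,0.1863,0.06;0,0,0.0005,-0.0238,0,0.1863,0.06' > mv.in && python3 jog.py mv.in 40
echo '0,0,0,0,0,0,0.03;0,0,0,0,0,0,0.02;0,0,0,0,0,0,0.0;0,0,0,0,0,0,0.0;0,0,0,0,0,0,0.0;0,0,0,0,0,0,0.0;0,0,0,0,0,0,0.0;0,0,0,0,0,0,0.0;0,0,0,0,0,0,0.0' > mv.in && python3 jog.py mv.in 40
python3 -c "
from h import *
goto([.5863,.0992,.138],1.785)"
```

```text
time_s: 6.8
tool_pos: [0.5857, 0.0994, 0.1392]
tool_rot: [3.141, 0.0, 1.784]
contact_force: [0.7, -0.4, 0.6]
gripper_width: 0.0603
gripper_force: 0.0
time_s: 7.55
tool_pos: [0.5853, 0.0997, 0.1388]
tool_rot: [3.141, 0.0, 1.785]
contact_force: [0.6, 0.2, 1.2]
gripper_width: 0.0152
gripper_force: 40.0
rot [ 0.0003  0.0001 -0.0003] d [-0.0007  0.0009  0.0008] t 7.55 tcp [0.5853 0.0997 0.1388]
```

To row units: -0.064 m / 0.8 = -0.08, -0.023 m / 0.8 = -0.0288.

```bash
echo '0,0,0,-0.0025,-0.0063,0,0;0,0,0,-0.005,-0.015,0,0;0,0,0,-0.0088,-0.025,0,0;0,0,0,-0.0125,-0.035,0,0;0,0,0,-0.0163,-0.045,0,0;0,0,0,-0.02,-0.055,0,0;0,0,0,-0.0238,-0.065,0,0;0,0,0,-0.0263,-0.0738,0,0;0,0,0,-0.0288,-0.08,0,0;0,0,0,-0.0288,-0.08,0,0' > mv.in && python3 jog.py mv.in
echo '0,0,0,0,0,0,0;0,0,0,0,0,0,0;0,0,0,0,0,0,0' > mv.in && python3 jog.py mv.in
python3 -c "
from h import *
goto([.5853,.0997,.1388],1.785)"
```

```text
time_s: 8.38
tool_pos: [0.526, 0.0624, 0.1387]
tool_rot: [-3.14, 0.001, 1.784]
contact_force: [-2.0, 0.1, 3.9]
gripper_width: 0.0154
gripper_force: 40.0
time_s: 8.63
tool_pos: [0.5275, 0.0627, 0.1387]
tool_rot: [-3.141, 0.001, 1.784]
contact_force: [-2.2, -2.2, 5.6]
gripper_width: 0.0151
gripper_force: 40.0
rot [-0.0008  0.0013 -0.0009] d [ 0.0239  0.0643 -0.0002] t 8.6333 tcp [0.5275 0.0627 0.1387]
```

To row units: -0.15 m / 0.8 = -0.1875, -0.13 m / 0.8 = -0.1625.

```bash
echo '0,0,0,0,0,0,0.06;0,0,0,0,0,0,0.06;0,0,0,0,0,0,0.06;0,0,0,0,0,-0.025,0.06;0,0,0,0,0,-0.0625,0.06;0,0,0,0,0,-0.1125,0.06;0,0,0,0.025,0,-0.1625,0.06;0,0,0,0.0625,0,-0.1875,0.06;0,0,0,0.0875,0,-0.1875,0.06;0,0,0,0.0875,0,-0.1875,0.06' > mv.in && python3 jog.py mv.in
echo '0,0,0,0,0,0,0.06;0,0,0,0,0,0,0.06;0,0,0,0,0,0,0.06;0,0,0,0,0,0,0.06' > mv.in && python3 jog.py mv.in
python3 - <<'E'
from h import *
w=optics.grab_frame('wrist');im=bright(w['image'][:,:,::-1])
goto([.5275,.0627,.138],1.785)
u,v=map(int,proj(w,[.5230,.2345,.052]));print(u,v)
W=np.zeros((600,800,3),np.uint8)
v0,u0=max(v-50,0),u-50;print(u0,v0)
W[:,:600]=cv2.resize(im[v0:v0+100,u0:u0+100],(600,600),interpolation=cv2.INTER_CUBIC)
W[:150,600:]=cv2.resize(im,(200,150));cv2.imwrite('pics/w5.png',W)
E
```

```text
time_s: 9.47
tool_pos: [0.512, 0.1373, 0.2909]
tool_rot: [3.137, -0.002, 1.791]
contact_force: [-1.0, -0.1, -0.3]
gripper_width: 0.0597
gripper_force: 0.0
time_s: 9.8
tool_pos: [0.5126, 0.1307, 0.2878]
tool_rot: [-3.14, 0.0, 1.783]
contact_force: [0.8, -1.0, -1.0]
gripper_width: 0.0599
gripper_force: 0.0
rot [-0.0013  0.0002 -0.0019] d [-0.0697  0.0003  0.15  ] t 9.85 tcp [0.5127 0.1308 0.288 ]
355 115
305 65
```

View pics/w5.png

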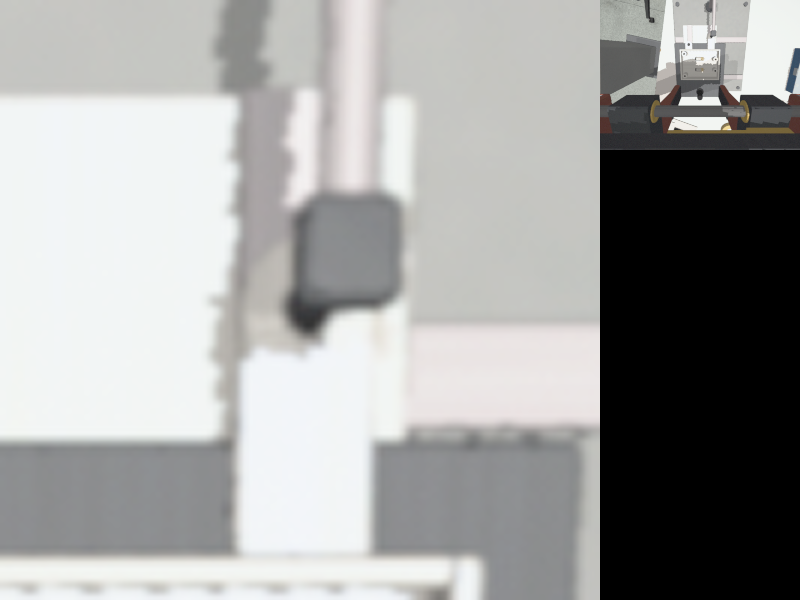

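```bash
python3 - <<'E'
from h import *
np.set_printoptions(precision=4,suppress=True)
w=optics.grab_frame('wrist');im=w['image'];g=im.mean(2).astype(int)
th=.212;M=np.array([[np.cos(th),-np.sin(th)],[np.sin(th),np.cos(th)]])
u,v=305+350/6-.4,65+250/6-.4
for z in(.09,.095,.1): print("head",onz(w,u,v,z)[:2])
hole=onz(w,305+307/6-.4,65+306/6-.4,.05)[:2];print("hole",hole)
print("tip-hole table axes, head z .095",M.T@(onz(w,u,v,.095)[:2]-hole))
print("head px if tip on hole",proj(w,[*hole,.095]),"seen",u,v)
print('    ',' '.join(f"{c:3d}" for c in range(348,370)))
for r in range(106,126): print(r,' ',' '.join(f"{x:3d}" for x in g[r,348:370]))
# tapped holes: predicted px + local dark blobs
H=hole-M@[.032,.078]
for p in([-.043,.031],[-.043,-.031],[.043,.016],[.043,-.016]):
    a,b=proj(w,[*(H+M@p),.072]);a0,b0=int(a)-9,int(b)-9
    # bright ring -> fill: dark centre within
    q=g[b0:b0+19,a0:a0+19];m=(q<110).astype(np.uint8);n,l,st,c=cv2.connectedComponentsWithStats(m)
    print((round(a,1),round(b,1)),[(c[i]+[a0,b0],st[i,4]) for i in range(1,n) if 8<st[i,4]<60])
E
```

```text
head [0.5244 0.2377]
head [0.524 0.237]
head [0.5235 0.2362]
hole [0.5237 0.2348]
tip-hole table axes, head z .095 [0.0007 0.0021]
head px if tip on hole (np.float64(361.91779109730123), np.float64(109.22947308856993)) seen 362.93333333333334 106.26666666666665
     348 349 350 351 352 353 354 355 356 357 358 359 360 361 362 363 364 365 366 367 368 369
106   125 128 137 143 138 104  60  58  78  89  95  95  94  94  95  94  94  93  92  92  91  89
107   125 133 144 150 142 107  62  60  78  90  94  95  95  95  96  95  94  94  94  93  91  90
108   131 141 149 151 142 107  63  62  80  91  95  95  96  95  95  94  95  94  95  94  94  91
109   139 145 150 151 142 108  64  63  81  92  97  97  95  96  95  95  95  95  94  94  93  92
110   144 148 150 150 140 105  63  64  81  91  97  96  96  94  94  94  95  94  96  94  94  92
111   146 147 150 149 134  97  60  61  72  86  95  97  96  95  94  95  94  94  95  95  94  93
112   147 148 150 147 128  90  56  59  68  80  93  96  96  96  94  93  93  93  93  93  91  90
113   146 148 150 144 119  78  49  57  65  76  86  89  88  88  89  87  86  85  86  85  
[... 855 characters left out ...]
3   208 205 202 201 192 184 178 177 199 219 230 236 238 239 239 239 239 237 231 225 224 226
124   230 231 230 227 217 201 195 200 222 236 238 239 239 239 239 240 239 238 231 226 226 230
125   238 239 239 238 234 230 229 230 235 239 239 239 239 239 239 239 239 237 231 228 230 232
(np.float64(268.5), np.float64(171.7)) [(array([260.4444, 165.7778]), np.int32(9)), (array([268.4, 172.4]), np.int32(15))]
(np.float64(271.0), np.float64(242.5)) []
(np.float64(369.3), np.float64(189.5)) [(array([376.7826, 182.5652]), np.int32(23)), (array([361.4286, 185.9048]), np.int32(21)), (array([369.6, 190.4]), np.int32(15)), (array([376.5833, 196.0833]), np.int32(12))]
(np.float64(368.0), np.float64(226.0)) []
```

The rows are not in the units I measure in: shifts go in shares of 0.8 m and turns go in shares of 2 pi rad. I convert before sending: -0.259 m / 0.8 = -0.3238, -0.25 m / 0.8 = -0.3125, 1.2 rad / 6.2832 = 0.191.

```bash
python3 - <<'E'
from h import *
np.set_printoptions(precision=4,suppress=True)
w=optics.grab_frame('wrist')
th=.212;M=np.array([[np.cos(th),-np.sin(th)],[np.sin(th),np.cos(th)]])
for p,q,z in(((268.4,172.4),[-.043,.031],.072),((369.6,190.4),[.043,.016],.072),((355.8,116.3),[.032,.078],.05)): print(onz(w,*p,z)[:2]-M@q)
E
echo '0,0,0.0191,-0.025,-0.0075,0,0.06;0,0,0.0382,-0.0625,-0.0188,0,0.06;0,0,0.0573,-0.1,-0.03,0,0.06;0,0,0.0764,-0.1438,-0.0425,0,0.06;0,0,0.0955,-0.1875,-0.055,0,0.06;0,0,0.1146,-0.2313,-0.0688,0,0.06;0,0,0.1337,-0.2625,-0.0788,0,0.06;0,0,0.1528,-0.2938,-0.0875,0,0.06;0,0,0.1719,-0.3125,-0.0938,0,0.06;0,0,0.191,-0.3238,-0.0958,0,0.06' > mv.in && python3 jog.py mv.in
python3 -c "
from h import *
goto([.4923,-.138,.25],-.185)"
```

```text
[0.5089 0.1514]
[0.5094 0.1514]
[0.5091 0.1515]
time_s: 10.78
tool_pos: [0.4919, -0.1405, 0.2885]
tool_rot: [3.141, 0.001, 0.575]
contact_force: [-0.3, -0.2, 0.2]
gripper_width: 0.0597
gripper_force: 0.0
rot [7.000e-04 7.000e-04 7.598e-01] d [ 0.0017 -0.0019  0.0385] t 10.7833 tcp [ 0.4919 -0.1405  0.2885]
```

To row units: -0.001 m / 0.8 = -0.0013, 0.76 rad / 6.2832 = 0.121.

```bash
echo '0,0,0.0191,0,-0.0013,0,0.06;0,0,0.0382,0,-0.0013,0,0.06;0,0,0.0573,0,-0.0013,0,0.06;0,0,0.0764,0,-0.0013,0,0.06;0,0,0.0955,0,-0.0013,0,0.06;0,0,0.1114,0,-0.0013,0,0.06;0,0,0.121,0,-0.0013,0,0.06;0,0,0.121,0,-0.0013,0,0.06;0,0,0.121,0,-0.0013,0,0.06;0,0,0.121,0,-0.0013,0,0.06' > mv.in && python3 jog.py mv.in
python3 - <<'E'
from h import *
np.set_printoptions(precision=4,suppress=True)
w=optics.grab_frame('wrist');im=w['image'];g=im.mean(2)
cv2.imwrite('pics/w6.png',bright(im[:,:,::-1]))
goto([.4923,-.138,.25],-.185)
C=np.array([.4923,-.138]);a=-.185;M=np.array([[np.cos(a),-np.sin(a)],[np.sin(a),np.cos(a)]])
for p in([-.043,.031],[-.043,-.031],[.043,.016],[.043,-.016],[0,0],[.055,.043],[.055,-.043]): print(proj(w,[*(C+M@p),.004]))
E
```

```text
time_s: 11.62
tool_pos: [0.4921, -0.1366, 0.2886]
tool_rot: [3.142, 0.0, -0.173]
contact_force: [0.0, 0.1, -0.1]
gripper_width: 0.06
gripper_force: 0.0
rot [-0.      0.0001  0.0112] d [0.0004 0.0013 0.0386] t 11.6667 tcp [ 0.4922 -0.1366  0.2886]
(np.float64(291.47457149992084), np.float64(257.1660981920307))
(np.float64(347.35899857300785), np.float64(257.7461903551393))
(np.float64(305.07410277874635), np.float64(178.64137160714043))
(np.float64(335.6227289515377), np.float64(178.9800121283461))
(np.float64(319.8738413405972), np.float64(219.2625205553511))
(np.float64(279.0821108470592), np.float64(166.62809182751255))
(np.float64(361.86437734119704), np.float64(167.55445542277874))
```

View pics/w6.png

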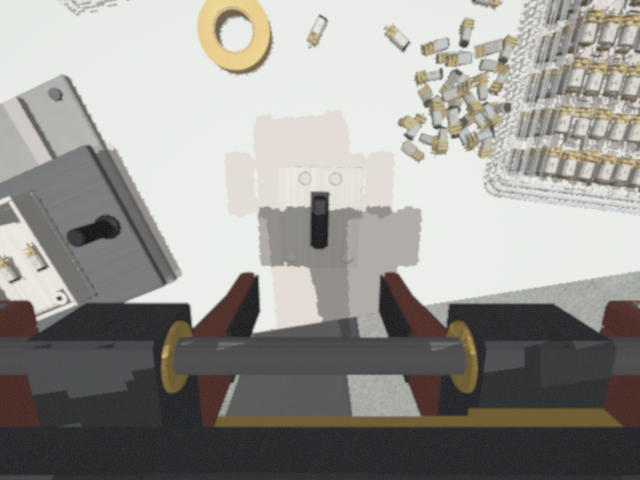

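To row units: 0.198 m / 0.8 = 0.2475, 0.19 m / 0.8 = 0.2375, 0.011 rad / 6.2832 = 0.0018.

```bash
echo '0,0,0.0018,0,0.0013,0.05,0.05;0,0,0.0018,0,0.0013,0.1,0.05;0,0,0.0018,0,0.0013,0.15,0.05;0,0,0.0018,0,0.0013,0.1875,0.05;0,0,0.0018,0,0.0013,0.2188,0.05;0,0,0.0018,0,0.0013,0.2375,0.05;0,0,0.0018,0,0.0013,0.2475,0.05;0,0,0.0018,0,0.0013,0.2475,0.05;0,0,0.0018,0,0.0013,0.2475,0.05' > mv.in && python3 jog.py mv.in 40
echo '0,0,0,0,0,0,0.02;0,0,0,0,0,0,0.01;0,0,0,0,0,0,0.0;0,0,0,0,0,0,0.0;0,0,0,0,0,0,0.0;0,0,0,0,0,0,0.0;0,0,0,0,0,0,0.0;0,0,0,0,0,0,0.0' > mv.in && python3 jog.py mv.in 40
echo '0,0,0,0,0,-0.025,0;0,0,0,0,0,-0.0625,0;0,0,0,0,0,-0.1125,0;0,0,0,0,0,-0.1625,0;0,0,0,0,0,-0.1625,0;0,0,0,0,0,-0.1625,0;0,0,0,0,0,-0.1625,0' > mv.in && python3 jog.py mv.in
python3 -c "
from h import *
goto([.5091,.1514,.22],.212)
w=optics.grab_frame('wrist');cv2.imwrite('pics/w7.png',bright(w['image'][:,:,::-1]))"
```

```text
time_s: 12.42
tool_pos: [0.4923, -0.1376, 0.091]
tool_rot: [-3.142, -0.0, -0.186]
contact_force: [0.1, 0.3, 0.1]
gripper_width: 0.05
gripper_force: 0.0
time_s: 13.08
tool_pos: [0.4922, -0.1375, 0.091]
tool_rot: [-3.142, -0.0, -0.186]
contact_force: [-0.8, 0.4, 5.7]
gripper_width: 0.0138
gripper_force: 40.0
time_s: 13.67
tool_pos: [0.4911, -0.1375, 0.2197]
tool_rot: [3.141, 0.002, -0.186]
contact_force: [-0.2, -0.8, -3.1]
gripper_width: 0.0135
gripper_force: 40.0
rot [-1.000e-04  1.600e-03 -3.983e-01] d [-0.0358 -0.2872 -0.0003] t 13.6667 tcp [ 0.4911 -0.1375  0.2197]
```

To row units: -0.287 m / 0.8 = -0.3588, -0.28 m / 0.8 = -0.35, -0.398 rad / 6.2832 = -0.0633.

```bash
echo '0,0,-0.0064,-0.0038,-0.025,0,0;0,0,-0.0143,-0.01,-0.0688,0,0;0,0,-0.0223,-0.015,-0.1125,0,0;0,0,-0.0302,-0.02,-0.1563,0,0;0,0,-0.0382,-0.025,-0.2,0,0;0,0,-0.0462,-0.03,-0.2438,0,0;0,0,-0.0525,-0.035,-0.2875,0,0;0,0,-0.0589,-0.04,-0.325,0,0;0,0,-0.0621,-0.0438,-0.35,0,0;0,0,-0.0633,-0.045,-0.3588,0,0' > mv.in && python3 jog.py mv.in
echo '0,0,0,0,0,0,0;0,0,0,0,0,0,0;0,0,0,0,0,0,0;0,0,0,0,0,0,0' > mv.in && python3 jog.py mv.in
python3 - <<'E'
from h import *
np.set_printoptions(precision=4,suppress=True)
goto([.5091,.1514,.175],.212)
s=bot.sense();w=optics.grab_frame('wrist');im=w['image'];g=im.mean(2)
cv2.imwrite('pics/w8.png',bright(im[:,:,::-1]))
C=np.array(s['tool_pos']);Q=R.from_euler('xyz',s['tool_rot'])
for p in([.043,-.016],[.043,.016],[-.043,.031],[.055,.043],[.055,-.043]): print(proj(w,C+Q.apply([p[0],-p[1],.087])))
a,b=proj(w,C+Q.apply([.043,0,.087]));a,b=int(a),int(b)
print(a,b);np.savetxt('/dev/stdout',g[b-16:b+16:1,a-40:a+41:2],fmt='%3d')
E
```

```text
222 223 223 219 216 215 217 218 216 213 215 220 222 224 225 223 220 218 217 218 217 212 214 216 217 217 218 222 222 220 218 220 220 218 216 216 216 216 216 217 218
224 225 222 213 204 200 212 216 218 216 218 223 225 226 227 226 223 220 219 221 219 216 216 218 219 219 221 225 224 223 221 223 223 220 218 215 2rot [ 0.0011  0.0011 -0.0033] d [-0.0001 -0.0025  0.0451] t 14.8833 tcp [0.5098 0.149  0.2202]
(np.float64(350.06511772087555), np.float64(207.08982024922636))
(np.float64(285.2378342779872), np.float64(207.14246732410493))
(np.float64(262.10903581245555), np.float64(361.06059136378065))
(np.float64(228.9376717219864), np.float64(182.5867027241736))
(np.float64(406.26670348148673), np.float64(182.4478536855362))
317 207
22 221 217 218 220 221 221 222 226 226 223 222 224 223 199 160 168 203 175 120 126 150
188 128 122 109 101  59  32  76 143 181 215 223 226 228 228 227 224 221 221 222 221 216 217 219 221 220 222 225 226 224 222 225 219 167 166 208 226 194 124 108 125
164 115 107 104 101  81  64 135 193 177 204 223 226 228 227 227 224 221 221 221 220 216 217 219 221 220 222 225 225 
[... 3447 characters left out ...]
 218 221 218 196 166 144 123 121 127 138 140
220 205 187 172 156 148 129 155 185 207 212 218 222 224 226 223 221 218 218 218 217 212 214 216 217 216 218 222 223 220 218 221 220 211 187 168 156 155 158 167 176
220 219 213 196 181 174 169 188 206 212 213 219 222 225 225 224 221 219 218 218 217 212 213 216 217 216 218 221 222 219 218 220 221 217 207 190 180 178 180 191 207
220 221 221 213 205 201 204 211 214 211 212 217 222 223 224 223 220 218 217 217 216 210 213 215 216 214 217 220 221 219 218 220 219 217 214 207 204 203 204 209 214
217 220 219 217 212 209 212 215 212 210 209 214 218 221 221 220 218 214 214 214 213 208 210 212 213 212 214 217 219 215 216 218 217 215 213 212 211 211 213 214 214
```

To row units: 0.045 m / 0.8 = 0.0563, -0.003 m / 0.8 = -0.0038, -0.003 rad / 6.2832 = -0.0005.

```bash
echo '0,0,-0.0005,0,-0.0013,0.0075,0;0,0,-0.0005,0,-0.0025,0.0175,0;0,0,-0.0005,0,-0.0038,0.0275,0;0,0,-0.0005,0,-0.0038,0.0375,0;0,0,-0.0005,0,-0.0038,0.0475,0;0,0,-0.0005,0,-0.0038,0.0538,0;0,0,-0.0005,0,-0.0038,0.0563,0;0,0,-0.0005,0,-0.0038,0.0563,0;0,0,-0.0005,0,-0.0038,0.0563,0;0,0,-0.0005,0,-0.0038,0.0563,0' > mv.in && python3 jog.py mv.in
echo '0,0,0,0,0,0,0;0,0,0,0,0,0,0;0,0,0,0,0,0,0;0,0,0,0,0,0,0;0,0,0,0,0,0,0;0,0,0,0,0,0,0' > mv.in && python3 jog.py mv.in
python3 - <<'E'
from h import *
goto([.5091,.1514,.175],.212)
s=bot.sense();w=optics.grab_frame('wrist');im=bright(w['image'][:,:,::-1])
C=np.array(s['tool_pos']);Q=R.from_euler('xyz',s['tool_rot'])
a,b=map(int,proj(w,C+Q.apply([.043,0,.087])));print(a,b)
for p in(-.016,.016): print("hole",proj(w,C+Q.apply([.043,-p,.087])))
M=R.from_euler('z',.212)
for p in(-.016,.016): print("tapped",proj(w,np.array([.5091,.1514,.072])+M.apply([.043,p,0])))
W=cv2.resize(im[b-45:b+45,a-60:a+60],(800,600),interpolation=cv2.INTER_CUBIC);cv2.imwrite('pics/w9.png',W)
E
```

```text
time_s: 15.77
tool_pos: [0.5094, 0.1542, 0.176]
tool_rot: [-3.141, -0.001, 0.215]
contact_force: [0.1, 0.8, -2.2]
gripper_width: 0.0136
gripper_force: 40.0
time_s: 16.27
tool_pos: [0.5091, 0.1541, 0.1757]
tool_rot: [3.142, -0.0, 0.215]
contact_force: [-0.3, 0.4, -2.5]
gripper_width: 0.0138
gripper_force: 40.0
rot [ 0.     -0.0001  0.0027] d [-0.0006  0.0026  0.0007] t 16.2667 tcp [0.5091 0.1541 0.1757]
317 207
hole (np.float64(350.13341462541433), np.float64(207.16580693509255))
hole (np.float64(285.30672692832405), np.float64(207.20986268047315))
tapped (np.float64(352.42563202073177), np.float64(203.76138856198952))
tapped (np.float64(293.2672324409643), np.float64(203.6422737815191))
```

View pics/w9.png

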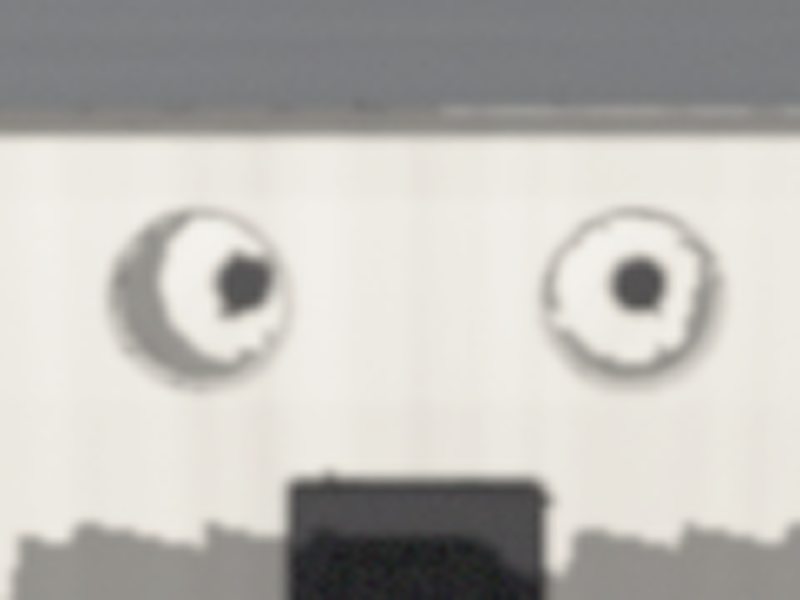

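To row units: 0.002 m / 0.8 = 0.0025, -0.001 m / 0.8 = -0.0013, 0.003 rad / 6.2832 = 0.0005.

```bash
echo '0,0,0.0005,-0.0006,0.0013,0,0;0,0,0.0005,-0.0013,0.0025,0,0;0,0,0.0005,-0.0013,0.0025,0,0;0,0,0.0005,-0.0013,0.0025,0,0;0,0,0.0005,-0.0013,0.0025,0,0;0,0,0.0005,-0.0013,0.0025,0,0;0,0,0.0005,-0.0013,0.0025,0,0;0,0,0.0005,-0.0013,0.0025,0,0;0,0,0.0005,-0.0013,0.0025,0,0;0,0,0.0005,-0.0013,0.0025,0,0' > mv.in && python3 jog.py mv.in
python3 - <<'E'
from h import *
goto([.5091,.1514,.175],.212)
w=optics.grab_frame('wrist');g=w['image'].mean(2)[180:235,260:380]
n,l,st,c=cv2.connectedComponentsWithStats((g<105).astype(np.uint8))
print([(c[i]+[260,180],st[i,4]) for i in range(1,n) if 15<st[i,4]<150])
E
```

```text
time_s: 17.15
tool_pos: [0.5086, 0.1519, 0.1756]
tool_rot: [3.142, 0.0, 0.212]
contact_force: [0.2, 0.3, -3.0]
gripper_width: 0.0139
gripper_force: 40.0
rot [ 0.0001  0.     -0.0002] d [0.0004 0.0006 0.0006] t 17.15 tcp [0.5086 0.1519 0.1756]
[(array([289.17307692, 202.23076923]), np.int32(52)), (array([348.57142857, 202.32653061]), np.int32(49)), (array([280.42, 211.8 ]), np.int32(50)), (array([355.91428571, 213.6       ]), np.int32(35)), (array([319.26315789, 233.97368421]), np.int32(38))]
```

```bash
python3 -c "
from workcell import bot, optics
print(bot.hand_in())"
```

```text
the job is handed in; nothing more can be done
None
```

The job is handed in at about 17 s of 58 s. By my camera measurements each ear hole stopped within about 1–3 mm of the pointer tip. The cover is held level about 12 mm above the housing with its holes within about 1 mm of the tapped holes. The far-ear position is the least certain figure, because the pointer head hid the tip there.

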